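# Index the accessory carousel to the immersion oil

## Robot

A 6-joint arm with a two-finger parallel gripper is mounted at the origin on a cart in front of the work surface, level with it; the furniture and walls round the work are solid. World frame = base frame: x ahead of the robot, y to its left, z up, the work surface at z = 0. Lengths are in m, angles in rad, forces in N, time in s.
With the tool pointing down it reaches from about 0.275 to 0.725 m from the base axis. Payload 15.9 kg.
Tool frame: the origin (TCP) lies on the centre line of the jaws, within the pads' length; the fingertips stand 19 mm ahead of it and the grasp point (between the pads) is the TCP; z points along the fingers, y is the line along which they close (so a half turn about z gives the same grasp; the last joint's range is limited). The gripper opens to 85 mm and grips with 20 to 120 N. Pads are 22 mm wide; open, the fingers measure 114 mm over their backs; the gripper's body (76 mm by 85 mm) begins 54 mm behind the grasp point. The pads swing forward as they close: fully open they stand 13 mm farther back than shut.
Start: joints at [-1.206, 0.213, -0.034, 1.323, 0, 1.571], TCP at [0.178, -0.467, 0.25] pointing down, gripper open.
Joint ranges: [-2.98, 2.98], [-0.74, 1.72], [-1.14, 1.35], [-2.1, 2.04], [-1.57, 1.44], [-3.14, 3.14]. Speed limits (rad/s): [1.89, 1.89, 2.39, 2.57, 3.14, 3.14].

## Interface

Orientations are given as [roll, pitch, yaw] about the fixed x, y, z axes, in that order (R = Rz(yaw) Ry(pitch) Rx(roll)).
In Python, from bench import env, vision, workorder gives the robot as it stands.
- The arm moves only by the tool jog_arm, never from a script. Its argument "series" is a list of rows, each an object of numbers: "x", "y", "z": the shift along the tool's x, y, z scaled (see below); "ax", "ay", "az": the turn, a rotation vector about the tool's x, y, z scaled (see below); "gripper": the closure, from -1 (fully open) to 1 (shut). In form: [{"x": .., "y": .., "z": .., "ax": .., "ay": .., "az": .., "gripper": ..}, ...]. A call has 1 to 12 rows; each row shifts and turns the commanded pose from where the row before left it, along the tool's axes as they then stand; what a row does not reach is not made up. The controller multiplies each number of a shift by 0.15 m and each number of a turn by 6 degrees. A row lasts 1/8 s, in which the tool goes at most 62.5 mm and 10.7 degrees, less where a joint would pass 70% of its speed; a pose out of reach is approached as far as the arm can. A call with a number of a shift or a turn outside -1 to 1 is refused whole. A call with a gripper value outside its range is refused whole. The fingers move at their own pace and stop on an object; the grip force is fixed at half the most. Time passes only in rows, so rows that do not move let the fingers close. It gives the time, the measured TCP pose, the force, the opening and the grip force at its end, in the units of the state.
- env.sense(): the state, without advancing time (a new reading comes with each control period).
- vision.get_image(name): name is "side" or "top" or "wrist"; returns a dict with "image" (400x640x3 uint8, red, green, blue), "mtx" (3x3 intrinsics, pixels), "T" (4x4, takes a point from camera to world coordinates). Camera axes: x right, y up, looking along -z (the intrinsics and any distortion apply to the point x, -y, -z); pixel columns grow to the right and rows downward; lengths in m; the calibration is good to about 2 mm. A picture is of the moment at which its call begins. There is no depth.
- workorder.job_done(): hands the job in; it is judged then, once.
Trained networks look in the newest picture that a camera, given by its name, has taken for a name from the list of things; names that differ only in an ending like _2 or _b are one class to them, and where a whole thing is asked for, a point or a joint stands for the part that bears it (a point fixed in the world has none). Each returns a list of dicts, best first, with "p" (0 to 1); they miss things now and then, are a little off and sometimes report something else, mostly with a low value. They report only what shows in the picture. A call takes as long as a camera call. They do not tell look-alikes from the thing itself.
- vision.search_frame(query, camera): "position" ([x, y, z] in m, in the coordinates of the camera as it stood for that picture, good to about 4 mm: the middle of the surface that is visible of it).
- vision.outline_of(query, camera): "mask" (400x640 bool, what is visible of it).
- vision.place_of(query, camera): "position" ([x, y, z] in m, in the coordinates of the camera as it stood for that picture, good to about 4 mm: a listed point, or the origin of a listed thing).
The state is a dict: "time": time; "q": joint angles; "dq": joint speeds; "joint_torque": joint torques, N m; "position": TCP position; "ee_rot": TCP orientation; "contact_force": force on the tool from outside, world axes, zero at the start; "moment": the same for the moment, N m; "opening": opening from 0.0 (shut) to 1.0 (fully open); "finger_force": force on a finger pad.
Only numpy, scipy, OpenCV 4.12 (cv2) and the standard library are available. Lean on these libraries where they do the work, as an engineer would, in place of code of your own. Each camera call takes 0.05 s, during which the arm holds its last target. There are 200 camera calls.

## Task

Bring the immersion-oil dropper bottle to the front of the accessory carousel: push the red-knobbed lock lever fully in towards the turntable to free it, push the turntable round by the steel finger posts on its rim until the bottle stands at the red pointer, then push the lever back out until the lock is fully home in its notch. Only push, with the fingers; do not touch or lift the things standing in the cups, and leave the things lying around the carousel where they are.

Things in the scene. Friction and masses are not known exactly. Their poses are not given: they have to be found in the camera images.
- carousel: Grey foot disc, 176 mm across, fixed on the desk; carries the turntable. Origin on the turntable's axis at desk height, z up. -x is the front, where a red pointer (tip 112 mm from the axis, 27 mm high) marks the front station. Lock lever pivot at x -2, y -124 mm. In the turntable's rim at each cup is a notch for the lock's pawl, 26 mm wide at the mouth, narrowing to 13 mm; the pawl is a 10 mm roller under the lever.
- turntable (a joint): Turntable angle, rad, 0 at the start, positive counter-clockwise from above, endless. Aluminium plate, 220 mm across, top 20 mm above the desk; six black cups (47 mm outside, 41 mm bore, 20 mm high), one each 60 degrees, 66 mm from the axis. 1 to 4 N at a post turns it (damped); it stays where left; locked, it cannot turn.
- post0 (a point): Finger post 0 of six: upright steel post, 13 mm in diameter, 45 mm high, its top 65 mm above the desk, on the rim of the turntable 102 mm from the axis, half-way (30 degrees) between two cups. The point is on its axis, 54 mm above the desk, and goes round with it.
- post1 (a point): Finger post 1 of six: upright steel post, 13 mm in diameter, 45 mm high, its top 65 mm above the desk, on the rim of the turntable 102 mm from the axis, half-way (30 degrees) between two cups. The point is on its axis, 54 mm above the desk, and goes round with it.
- post2 (a point): Finger post 2 of six: upright steel post, 13 mm in diameter, 45 mm high, its top 65 mm above the desk, on the rim of the turntable 102 mm from the axis, half-way (30 degrees) between two cups. The point is on its axis, 54 mm above the desk, and goes round with it.
- post3 (a point): Finger post 3 of six: upright steel post, 13 mm in diameter, 45 mm high, its top 65 mm above the desk, on the rim of the turntable 102 mm from the axis, half-way (30 degrees) between two cups. The point is on its axis, 54 mm above the desk, and goes round with it.
- post4 (a point): Finger post 4 of six: upright steel post, 13 mm in diameter, 45 mm high, its top 65 mm above the desk, on the rim of the turntable 102 mm from the axis, half-way (30 degrees) between two cups. The point is on its axis, 54 mm above the desk, and goes round with it.
- post5 (a point): Finger post 5 of six: upright steel post, 13 mm in diameter, 45 mm high, its top 65 mm above the desk, on the rim of the turntable 102 mm from the axis, half-way (30 degrees) between two cups. The point is on its axis, 54 mm above the desk, and goes round with it.
- lock (a joint): Lock lever angle about its upright pivot, rad. 0: locked (as at the start), pawl home in a notch; 0.30: end stop, released; from 0.22 the pawl is clear of the rim. Positive (counter-clockwise) moves the knob in towards the turntable, the pawl out. Stays where left; 3 N at the knob. The tapered notch pulls the table true if within about 4 degrees (15 N); else the pawl stops on the rim.
- lock_knob (a point): Centre of the red knob at the end of the lock lever: 21 mm across, 36 to 58 mm above the desk, on a 9 mm stem, 75 mm from the pivot. In the carousel's frame it is at x 63, y -161 mm when locked and moves 22 mm along (0.50, 0.87) (x, y) to release, back to lock.
- front (a point): Fixed point of the front station: where the axis of a cup lies when that cup is at the pointer, 66 mm in front of the carousel's axis, 20 mm above the desk.
- oil_bottle_mid (a point): Immersion-oil dropper bottle: whitish bottle with an amber band, black collar and black dropper top, 29 mm in diameter, 76 mm high. Starts at any cup but the front one. Stands upright in a cup of the turntable, its underside 20 mm above the desk; the point is its centre, half-way up.
- black_can_mid (a point): Black screw-top objective can, 36 mm in diameter, 50 mm high. Stands upright in a cup of the turntable, its underside 20 mm above the desk; the point is its centre, half-way up.
- black_can_b_mid (a point): Second black screw-top objective can, 36 mm in diameter, 50 mm high. Stands upright in a cup of the turntable, its underside 20 mm above the desk; the point is its centre, half-way up.
- amber_can_mid (a point): Amber objective can with black lid, 40 mm in diameter, 42 mm high. Stands upright in a cup of the turntable, its underside 20 mm above the desk; the point is its centre, half-way up.
- eyepiece_mid (a point): Spare eyepiece, black top on a white barrel, 33 mm in diameter, 45 mm high; starts at the front. Stands upright in a cup of the turntable, its underside 20 mm above the desk; the point is its centre, half-way up.
- amber_can_b_mid (a point): Second amber objective can with black lid, 40 mm in diameter, 42 mm high. Stands upright in a cup of the turntable, its underside 20 mm above the desk; the point is its centre, half-way up.
- torch_mid (a point): Red flashlight standing on its head, 40 x 35 x 88 mm, to the left of the carousel; leave alone. The point is its centre.
- carton_mid (a point): Small brown carton, 56 x 78 x 34 mm, to the right of the lock knob; leave alone. The point is its centre.
- usb_mid (a point): Black USB stick lying flat, 17 x 49 x 8 mm, to the right of the carousel; leave alone. The point is its centre.
Mind the look-alikes: they are no part of the job. There is more than one size of the part that bears oil_bottle_mid; the job needs the larger.

How it is judged:
By the outcome, as a careful person would: the job done as asked, in the order asked, and still so for the second after the job is handed in, with the robot touching nothing.
It also fails if it takes over 56 s, if anything falls off the work surface, if the arm or the gripper's body presses on something with over 40 N, if the wrist force passes 120 N, or if a joint passes its speed limit or range.

## Working session

There is one attempt and no reset: what is moved stays moved. The work goes in short steps, Python scripts to look and compute and a tool call to move; the robot and the scene stay as the last step left them, time stands still between calls to the robot, and variables do not carry over. Pictures are saved under pics/ and viewed, at most 10 in all, crops included, and the job is handed in when it is done.

Besides the shell and the picture viewer there is one more tool, called as name(argument=value, ...) on one line, values as JSON. jog_arm: Moves the arm, as the interface text tells. Shifts and turns lie within -1 to 1; 1 stands for 0.15 m of shift or 6 degrees of turn. Its arguments: {"type":"object","properties":{"series":{"type":"array"}},"required":["series"]}

```bash
mkdir -p pics
cat > h.py <<'E'
from bench import env, vision, workorder
import numpy as np, cv2
def shot(cam,name):
    d=vision.get_image(cam); cv2.imwrite(f'pics/{name}.png',d['image'][:,:,::-1]); return d
def w(T,p): return (T@np.r_[p,1])[:3]
E
python3 - <<'E'
from h import *
s=env.sense(); print(s['time'],s['position'],s['ee_rot'],s['contact_force'])
D={}
for c in('top','side'):
    d=shot(c,c+'0'); D[c]=d
    print(c,d['mtx'].tolist(),np.round(d['T'],3).tolist())
    for q in('carousel','lock_knob','oil_bottle_mid','eyepiece_mid','front','post0','torch_mid','carton_mid'):
        for r in vision.place_of(q,c)[:6]: print(c,q,round(r['p'],2),np.round(w(d['T'],r['position']),3))
a=cv2.imread('pics/top0.png');b=cv2.imread('pics/side0.png')
E
```

```text
0.0 [ 0.17824586 -0.46681807  0.24982124] [-3.14049382e+00  4.49381903e-06  3.64763400e-01] [-0.61628907 -0.29204152 -0.43605638]
top [[380.5515130359768, 0.0, 322.14071634375193], [0.0, 380.5515130359768, 197.05369610373938], [0.0, 0.0, 1.0]] [[-0.009, 0.992, -0.125, 0.383], [-1.0, -0.012, -0.023, -0.223], [-0.024, 0.125, 0.992, 0.9], [0.0, 0.0, 0.0, 1.0]]
top carousel 0.73 [ 0.488 -0.206  0.003]
top lock_knob 0.57 [ 0.513 -0.374  0.046]
top lock_knob 0.43 [ 0.436 -0.428  0.004]
top lock_knob 0.37 [ 0.385 -0.236  0.052]
top oil_bottle_mid 0.66 [ 0.506 -0.266  0.063]
top oil_bottle_mid 0.56 [ 0.557 -0.469  0.027]
top eyepiece_mid 0.55 [ 0.419 -0.192  0.047]
top front 0.83 [ 0.419 -0.188  0.022]
top post0 0.88 [ 0.584 -0.17   0.052]
top post0 0.87 [ 0.465 -0.304  0.055]
top post0 0.78 [ 0.506 -0.104  0.057]
top post0 0.63 [ 0.407 -0.138  0.055]
top post0 0.57 [ 0.388 -0.235  0.055]
top post0 0.56 [ 0.562 -0.271  0.05 ]
top torch_mid 0.81 [ 0.461 -0.051  0.047]
top torch_mid 0.7 [ 0.409 -0.138  0.054]
top carton_mid 0.85 [ 0.47  -0.483  0.022]
side [[519.0911905175644, 0.0, 321.7513080
[... 198 characters left out ...]
sel 0.94 [ 0.485 -0.2    0.004]
side lock_knob 0.76 [ 0.515 -0.376  0.046]
side lock_knob 0.55 [ 0.504 -0.103  0.06 ]
side oil_bottle_mid 0.91 [ 0.505 -0.264  0.058]
side oil_bottle_mid 0.35 [ 0.461 -0.141  0.04 ]
side eyepiece_mid 0.6 [ 0.419 -0.188  0.045]
side front 0.68 [ 0.501 -0.102  0.057]
side front 0.62 [ 0.564 -0.267  0.056]
side post0 0.86 [ 0.408 -0.137  0.056]
side post0 0.84 [ 0.462 -0.305  0.059]
side post0 0.83 [ 0.584 -0.174  0.058]
side post0 0.66 [ 0.504 -0.102  0.057]
side post0 0.59 [ 0.563 -0.269  0.055]
side post0 0.56 [ 0.389 -0.235  0.055]
side torch_mid 0.7 [ 0.463 -0.053  0.042]
side carton_mid 0.72 [ 0.466 -0.484  0.019]
side carton_mid 0.31 [ 0.562 -0.273  0.056]
```

Run:
```python
import cv2
a=cv2.imread('pics/top0.png');b=cv2.imread('pics/side0.png')
cv2.imwrite('pics/topc.png',cv2.resize(a[90:330,200:500],None,fx=2.5,fy=2.5,interpolation=2))
cv2.imwrite('pics/sidec.png',cv2.resize(b[80:380,200:560],None,fx=2,fy=2,interpolation=2))
```

```text
(no output)
```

View pics/topc.png

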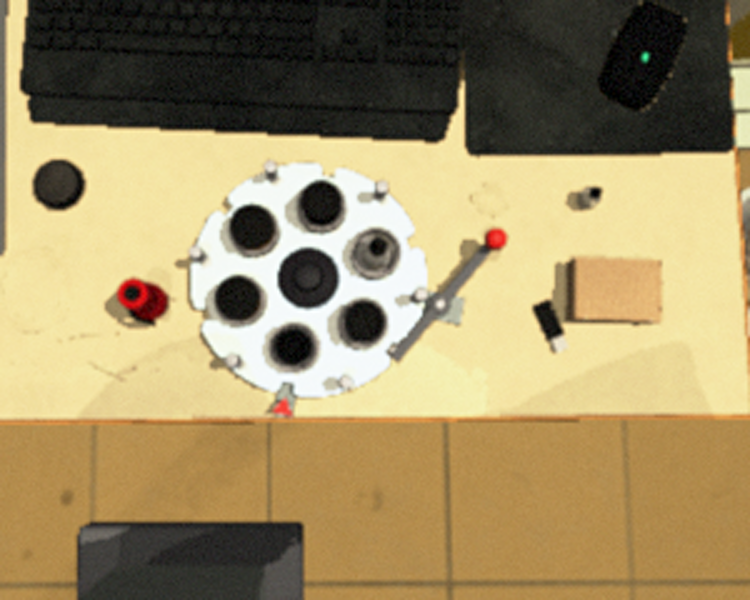

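View pics/sidec.png

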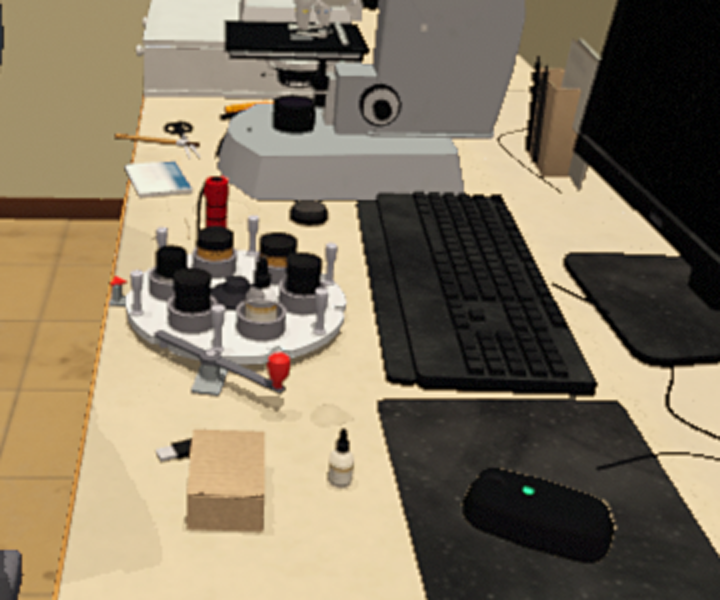

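The larger bottle, oil_bottle_mid, is the one standing in a cup: top px (350,190), side crop (262,290). The look-alike on the desk, top px (436,169) and side crop (340,460), is the smaller one. Its height is below the 76 mm given, so it isn't the target.

Post fit: axis at (0.485, -0.204), yaw about -11.4°. The bottle's cup is at -71.4° and the front at 168.6°, so the table must turn 120° clockwise. The knob at (0.515, -0.374) agrees with the text. First I'll turn the tool and move above the pre-push point.

jog_arm(series=[{"az": -0.926,"gripper": 1},{"az": -0.926,"gripper": 1},{"az": -0.926,"gripper": 1},{"az": -0.926,"gripper": 1},{"az": -0.926,"gripper": 1},{"x": 0.246,"y": 0.182,"gripper": 1},{"x": 0.246,"y": 0.182,"gripper": 1},{"x": 0.246,"y": 0.182,"gripper": 1},{"x": 0.246,"y": 0.182,"gripper": 1},{"x": 0.246,"y": 0.182,"gripper": 1},{"x": 0.246,"y": 0.182,"gripper": 1},{"x": 0.246,"y": 0.182,"gripper": 1}])

```text
validation failed for argument at $.se...
```

jog_arm(series=[{"gripper": 1},{"gripper": 1}])

```text
validation failed for argument at $.se...
```

jog_arm(series=[{"x": 0,"y": 0,"z": 0,"ax": 0,"ay": 0,"az": -0.926,"gripper": 1},{"x": 0,"y": 0,"z": 0,"ax": 0,"ay": 0,"az": -0.926,"gripper": 1},{"x": 0,"y": 0,"z": 0,"ax": 0,"ay": 0,"az": -0.926,"gripper": 1},{"x": 0,"y": 0,"z": 0,"ax": 0,"ay": 0,"az": -0.926,"gripper": 1},{"x": 0,"y": 0,"z": 0,"ax": 0,"ay": 0,"az": -0.926,"gripper": 1},{"x": 0.246,"y": 0.182,"z": 0,"ax": 0,"ay": 0,"az": 0,"gripper": 1},{"x": 0.246,"y": 0.182,"z": 0,"ax": 0,"ay": 0,"az": 0,"gripper": 1},{"x": 0.246,"y": 0.182,"z": 0,"ax": 0,"ay": 0,"az": 0,"gripper": 1},{"x": 0.246,"y": 0.182,"z": 0,"ax": 0,"ay": 0,"az": 0,"gripper": 1},{"x": 0.246,"y": 0.182,"z": 0,"ax": 0,"ay": 0,"az": 0,"gripper": 1},{"x": 0.246,"y": 0.182,"z": 0,"ax": 0,"ay": 0,"az": 0,"gripper": 1},{"x": 0.246,"y": 0.182,"z": 0,"ax": 0,"ay": 0,"az": 0,"gripper": 1}])

```text
time: 2.4
position: [0.4939, -0.3988, 0.2503]
ee_rot: [3.141, 0.0, 0.85]
contact_force: [-0.9, -0.5, 0.8]
opening: 0.001
finger_force: 0.0
```

Run:
```python
from h import *
d=shot('wrist','w1')
for q in('lock_knob','oil_bottle_mid','post0','carousel','carton_mid'):
    for r in vision.place_of(q,'wrist')[:6]: print(q,round(r['p'],2),np.round(w(d['T'],r['position']),3))
```

```text
lock_knob 0.56 [ 0.52  -0.373  0.053]
lock_knob 0.35 [ 0.411 -0.136  0.055]
oil_bottle_mid 0.95 [ 0.505 -0.268  0.061]
oil_bottle_mid 0.77 [ 0.558 -0.471  0.03 ]
oil_bottle_mid 0.46 [ 0.517 -0.373  0.052]
post0 0.95 [ 0.385 -0.235  0.052]
post0 0.91 [ 0.409 -0.136  0.056]
post0 0.66 [ 0.561 -0.271  0.055]
post0 0.6 [ 0.464 -0.302  0.056]
carousel 0.82 [ 0.485 -0.205  0.004]
carton_mid 0.58 [ 0.469 -0.486  0.02 ]
```

View pics/w1.png

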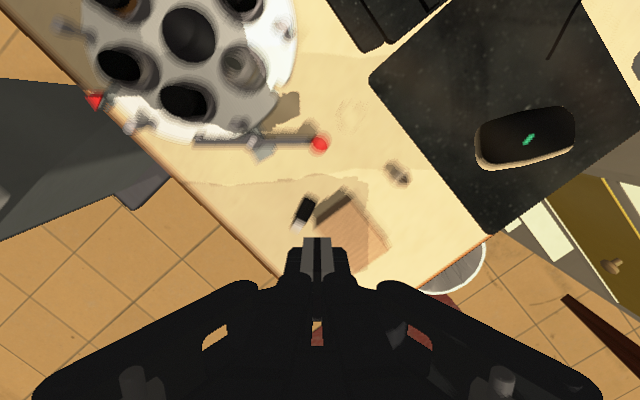

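Wrist view: knob at px (320,145), the cup bottle at (243,67), the small desk bottle at (397,174) and the carton at (350,235). All agree with the other cameras. Next I'll descend, then push.

jog_arm(series=[{"x": 0,"y": 0,"z": 0.322,"ax": 0,"ay": 0,"az": 0,"gripper": 1},{"x": 0,"y": 0,"z": 0.322,"ax": 0,"ay": 0,"az": 0,"gripper": 1},{"x": 0,"y": 0,"z": 0.322,"ax": 0,"ay": 0,"az": 0,"gripper": 1},{"x": 0,"y": 0,"z": 0.3,"ax": 0,"ay": 0,"az": 0,"gripper": 1},{"x": 0.04,"y": 0,"z": 0,"ax": 0,"ay": 0,"az": 0,"gripper": 1},{"x": 0.04,"y": 0,"z": 0,"ax": 0,"ay": 0,"az": 0,"gripper": 1},{"x": 0.04,"y": 0,"z": 0,"ax": 0,"ay": 0,"az": 0,"gripper": 1},{"x": 0.04,"y": 0,"z": 0,"ax": 0,"ay": 0,"az": 0,"gripper": 1},{"x": 0.03,"y": 0,"z": 0,"ax": 0,"ay": 0,"az": 0,"gripper": 1},{"x": 0.02,"y": 0,"z": 0,"ax": 0,"ay": 0,"az": 0,"gripper": 1},{"x": 0,"y": 0,"z": 0,"ax": 0,"ay": 0,"az": 0,"gripper": 1}])

```text
time: 4.08
position: [0.5134, -0.3752, 0.0603]
ee_rot: [-3.141, -0.0, 0.85]
contact_force: [-0.6, -0.5, 0.1]
opening: 0.002
finger_force: 0.1
```

jog_arm(series=[{"x": 0.02,"y": 0,"z": 0,"ax": 0,"ay": 0,"az": 0,"gripper": 1},{"x": 0.02,"y": 0,"z": 0,"ax": 0,"ay": 0,"az": 0,"gripper": 1}])

```text
time: 4.32
position: [0.5156, -0.3723, 0.0602]
ee_rot: [-3.141, 0.004, 0.848]
contact_force: [-19.2, -19.9, 3.8]
opening: -0.002
finger_force: 13.6
```

Run:
```python
from h import *
print(env.sense()['position'],env.sense()['contact_force'])
for c in('top','side'):
    d=shot(c,c+'1')
    for r in vision.place_of('lock_knob',c)[:2]: print(c,round(r['p'],2),np.round(w(d['T'],r['position']),3))
```

```text
[ 0.51561163 -0.37233143  0.06020394] [-19.17399786 -19.92308274   3.82771999]
top 0.74 [ 0.561 -0.27   0.055]
top 0.28 [ 0.489 -0.207  0.   ]
side 0.74 [ 0.563 -0.271  0.056]
side 0.67 [ 0.525 -0.356  0.047]
```

End stop felt, about 28 N after the predicted travel. Now I'll retreat, rise and turn the tool towards the post at (0.505, -0.104), part open.

jog_arm(series=[{"x": -0.13,"y": 0,"z": 0,"ax": 0,"ay": 0,"az": 0,"gripper": 1},{"x": 0,"y": 0,"z": -0.35,"ax": 0,"ay": 0,"az": 0,"gripper": 1},{"x": 0,"y": 0,"z": -0.35,"ax": 0,"ay": 0,"az": 0,"gripper": 1},{"x": 0,"y": 0,"z": 0,"ax": 0,"ay": 0,"az": -1,"gripper": 0.06},{"x": 0,"y": 0,"z": 0,"ax": 0,"ay": 0,"az": -1,"gripper": 0.06},{"x": 0,"y": 0,"z": 0,"ax": 0,"ay": 0,"az": -1,"gripper": 0.06},{"x": 0,"y": 0,"z": 0,"ax": 0,"ay": 0,"az": -1,"gripper": 0.06},{"x": 0,"y": 0,"z": 0,"ax": 0,"ay": 0,"az": -1,"gripper": 0.06},{"x": 0,"y": 0,"z": 0,"ax": 0,"ay": 0,"az": 0,"gripper": 0.06}])

```text
time: 5.65
position: [0.5041, -0.3859, 0.1653]
ee_rot: [3.142, -0.001, 1.372]
contact_force: [-0.2, -0.3, 0.2]
opening: 0.468
finger_force: 0.0
```

Run:
```python
from h import *
s=env.sense();print(s['position'],s['ee_rot'],s['opening'],s['contact_force'])
for c in('top','side'):
    d=shot(c,c+'2')
    for r in vision.place_of('lock_knob',c)[:3]: print(c,round(r['p'],2),np.round(w(d['T'],r['position']),3))
    for r in vision.place_of('post0',c)[:6]: print(c,round(r['p'],2),np.round(w(d['T'],r['position']),3))
y=s['ee_rot'][2]; t=np.array([.5052,-.104])-s['position'][:2]
print(np.array([[np.cos(y),np.sin(y)],[np.sin(y),-np.cos(y)]])@t/.15)
```

```text
[ 0.50408439 -0.38593245  0.16528093] [ 3.14152535e+00 -5.65418221e-04  1.37248920e+00] 0.46790022378399654 [-0.18915901 -0.34346954  0.2470632 ]
top 0.94 [ 0.509 -0.103  0.056]
top 0.76 [ 0.41  -0.139  0.055]
top 0.59 [ 0.561 -0.272  0.05 ]
side 0.87 [ 0.527 -0.358  0.045]
side 0.88 [ 0.39  -0.236  0.054]
side 0.8 [ 0.464 -0.304  0.057]
side 0.68 [ 0.408 -0.138  0.057]
side 0.65 [ 0.561 -0.271  0.055]
side 0.59 [ 0.504 -0.102  0.059]
side 0.56 [ 0.583 -0.173  0.055]
[ 1.84417856 -0.36299829]
```

jog_arm(series=[{"x": 0.369,"y": -0.0726,"z": 0,"ax": 0,"ay": 0,"az": 0,"gripper": 0.06},{"x": 0.369,"y": -0.0726,"z": 0,"ax": 0,"ay": 0,"az": 0,"gripper": 0.06},{"x": 0.369,"y": -0.0726,"z": 0,"ax": 0,"ay": 0,"az": 0,"gripper": 0.06},{"x": 0.369,"y": -0.0726,"z": 0,"ax": 0,"ay": 0,"az": 0,"gripper": 0.06},{"x": 0.369,"y": -0.0726,"z": 0,"ax": 0,"ay": 0,"az": 0,"gripper": 0.06},{"x": 0,"y": 0,"z": 0,"ax": 0,"ay": 0,"az": 0,"gripper": 0.06}])

```text
time: 6.7
position: [0.5052, -0.1005, 0.1657]
ee_rot: [3.141, -0.001, 1.377]
contact_force: [0.8, -1.0, -0.1]
opening: 0.468
finger_force: 0.0
```

Run:
```python
from h import *
s=env.sense();print(s['position'],s['ee_rot'])
d=shot('wrist','w2')
for r in vision.place_of('post0','wrist')[:6]: print(round(r['p'],2),np.round(w(d['T'],r['position']),3))
```

```text
[ 0.50518198 -0.10047694  0.16570032] [ 3.14141177e+00 -5.94275316e-04  1.37691732e+00]
0.88 [ 0.504 -0.105  0.055]
0.64 [ 0.411 -0.137  0.055]
0.61 [ 0.585 -0.171  0.053]
```

View pics/w2.png

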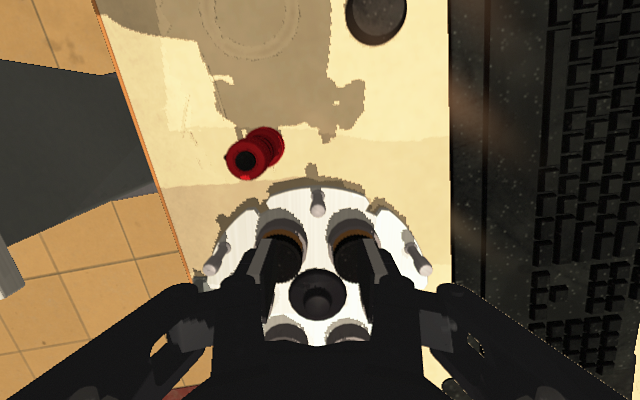

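The post at px (317,200) is centred between the fingers, and the torch at (250,158) is clear outside. Going down, with a 3 mm inward correction.

jog_arm(series=[{"x": -0.02,"y": 0,"z": 0.3,"ax": 0,"ay": 0,"az": 0,"gripper": 0.06},{"x": 0,"y": 0,"z": 0.25,"ax": 0,"ay": 0,"az": 0,"gripper": 0.06},{"x": 0,"y": 0,"z": 0.15,"ax": 0,"ay": 0,"az": 0,"gripper": 0.06},{"x": 0,"y": 0,"z": 0,"ax": 0,"ay": 0,"az": 0,"gripper": 0.06}])

```text
time: 7.3
position: [0.5035, -0.1076, 0.0591]
ee_rot: [-3.139, 0.0, 1.371]
contact_force: [-1.0, 0.5, -0.4]
opening: 0.473
finger_force: 0.0
```

jog_arm(series=[{"x": 0.018,"y": 0.0533,"z": 0,"ax": 0,"ay": 0,"az": 0.75,"gripper": 0.06},{"x": -0.0021,"y": 0.0533,"z": 0,"ax": 0,"ay": 0,"az": 0.75,"gripper": 0.06},{"x": -0.0021,"y": 0.0533,"z": 0,"ax": 0,"ay": 0,"az": 0.75,"gripper": 0.06},{"x": -0.0021,"y": 0.0533,"z": 0,"ax": 0,"ay": 0,"az": 0.75,"gripper": 0.06},{"x": -0.0021,"y": 0.0533,"z": 0,"ax": 0,"ay": 0,"az": 0.75,"gripper": 0.06},{"x": -0.0021,"y": 0.0533,"z": 0,"ax": 0,"ay": 0,"az": 0.75,"gripper": 0.06},{"x": -0.0021,"y": 0.0533,"z": 0,"ax": 0,"ay": 0,"az": 0.75,"gripper": 0.06},{"x": -0.0021,"y": 0.0533,"z": 0,"ax": 0,"ay": 0,"az": 0.75,"gripper": 0.06},{"x": -0.0021,"y": 0.0533,"z": 0,"ax": 0,"ay": 0,"az": 0.75,"gripper": 0.06},{"x": -0.0021,"y": 0.0533,"z": 0,"ax": 0,"ay": 0,"az": 0.75,"gripper": 0.06}])

```text
time: 8.55
position: [0.5704, -0.1481, 0.0617]
ee_rot: [3.141, -0.0, 0.584]
contact_force: [-2.5, 1.3, 0.9]
opening: 0.466
finger_force: 1.1
```

```bash
cat >> h.py <<'E'
C=np.array([.4852,-.2037])
def status():
    s=env.sense(); p=s['position'][:2]-C
    print('tcp r,phi,yaw',np.hypot(*p),np.degrees(np.arctan2(p[1],p[0])),np.degrees(s['ee_rot'][2]),s['position'][2],s['contact_force'])
    A=[]
    for c in('top','side'):
        d=vision.get_image(c)
        for r in vision.place_of('post0',c)[:7]:
            q=w(d['T'],r['position']);v=q[:2]-C;rr=np.hypot(*v)
            if abs(rr-.102)<.006 and r['p']>.4: A.append(np.degrees(np.arctan2(v[1],v[0])))
        for r in vision.place_of('oil_bottle_mid',c)[:2]:
            q=w(d['T'],r['position']);v=q[:2]-C; print(c,'oil',round(r['p'],2),np.round(q,3),np.hypot(*v),np.degrees(np.arctan2(v[1],v[0])))
    A=np.array(A); print(np.round(A,1),'offset from 18.6 mod 60:',np.median((A-18.6+30)%60-30))
E
python3 -c "from h import *;status()"
```

```text
tcp r,phi,yaw 0.101720215366082 33.108838144194756 33.46977360796553 0.06166259459277555 [-2.54448722  1.31211847  0.94008297]
top oil 0.57 [ 0.46  -0.266  0.062] 0.06691113349495616 -112.48692622563728
top oil 0.49 [ 0.56  -0.466  0.026] 0.27254546952602965 -74.13905753164062
side oil 0.78 [ 0.556 -0.473  0.022] 0.27853855436579295 -75.37050837438348
side oil 0.62 [ 0.443 -0.154  0.043] 0.06571517646238366 130.28790274500884
[  40.8  -77.4  160.2  -19.8 -138.5  100.7  -20.7   41.5  103.3 -139.5
  159.9  -80. ] offset from 18.6 mod 60: 22.0124299122414
```

jog_arm(series=[{"x": -0.0021,"y": 0.0533,"z": 0,"ax": 0,"ay": 0,"az": 0.75,"gripper": 0.06},{"x": -0.0021,"y": 0.0533,"z": 0,"ax": 0,"ay": 0,"az": 0.75,"gripper": 0.06},{"x": -0.0021,"y": 0.0533,"z": 0,"ax": 0,"ay": 0,"az": 0.75,"gripper": 0.06},{"x": -0.0021,"y": 0.0533,"z": 0,"ax": 0,"ay": 0,"az": 0.75,"gripper": 0.06},{"x": -0.0021,"y": 0.0533,"z": 0,"ax": 0,"ay": 0,"az": 0.75,"gripper": 0.06},{"x": -0.0021,"y": 0.0533,"z": 0,"ax": 0,"ay": 0,"az": 0.75,"gripper": 0.06},{"x": -0.0021,"y": 0.0533,"z": 0,"ax": 0,"ay": 0,"az": 0.75,"gripper": 0.06},{"x": -0.0021,"y": 0.0533,"z": 0,"ax": 0,"ay": 0,"az": 0.75,"gripper": 0.06},{"x": -0.0021,"y": 0.0533,"z": 0,"ax": 0,"ay": 0,"az": 0.75,"gripper": 0.06},{"x": -0.0021,"y": 0.0533,"z": 0,"ax": 0,"ay": 0,"az": 0.75,"gripper": 0.06}])

```text
time: 10.1
position: [0.5855, -0.2234, 0.0608]
ee_rot: [-3.141, -0.001, -0.199]
contact_force: [3.0, 2.4, -0.5]
opening: 0.472
finger_force: 1.5
```

jog_arm(series=[{"x": -0.0021,"y": 0.0533,"z": 0,"ax": 0,"ay": 0,"az": 0.75,"gripper": 0.06},{"x": -0.0021,"y": 0.0533,"z": 0,"ax": 0,"ay": 0,"az": 0.75,"gripper": 0.06},{"x": -0.0021,"y": 0.0533,"z": 0,"ax": 0,"ay": 0,"az": 0.75,"gripper": 0.06},{"x": -0.0021,"y": 0.0533,"z": 0,"ax": 0,"ay": 0,"az": 0.75,"gripper": 0.06},{"x": -0.0021,"y": 0.0533,"z": 0,"ax": 0,"ay": 0,"az": 0.75,"gripper": 0.06}])

```text
time: 10.72
position: [0.5497, -0.2985, 0.0601]
ee_rot: [-3.103, 0.004, -0.514]
contact_force: [-1.3, 9.4, 0.9]
opening: 0.469
finger_force: 4.2
```

```bash
python3 -c "from h import *;status()"
```

```text
tcp r,phi,yaw 0.11471293725653084 -55.763882682166 -29.421569156381473 0.06013929863126656 [-1.26836187  9.44100134  0.94874094]
side oil 0.68 [ 0.559 -0.472  0.025] 0.2786284306095732 -74.64079716689791
[   9.2  -53.3   66.7  128.2 -110.9 -173.1] offset from 18.6 mod 60: -11.004506556195636
```

The TCP isn't where it was sent, and there is a slight tilt. I'll hold and look.

jog_arm(series=[{"x": 0,"y": 0,"z": 0,"ax": 0,"ay": 0,"az": 0,"gripper": 0.06}])

```text
time: 11.15
position: [0.5508, -0.2986, 0.0603]
ee_rot: [-3.106, 0.002, -0.513]
contact_force: [-0.4, 0.0, 0.2]
opening: 0.47
finger_force: 0.0
```

Run:
```python
from h import *
s=env.sense(); print(np.round(s['q'],3),np.round(s['dq'],3),np.round(s['joint_torque'],1))
status()
a=shot('top','t3')['image'];b=shot('side','s3')['image']
a=cv2.resize(a[90:290,220:470],(500,400));b=cv2.resize(b[130:330,230:480],None,fx=2,fy=2)[:400]
cv2.imwrite('pics/c3.png',cv2.resize(np.hstack([a[:,:400],b[:,:400]])[:,:,::-1],(800,400)))
```

```text
[-0.514  0.567 -0.005  1.001  0.036  3.14 ] [-0.003  0.002  0.001  0.003  0.002  0.002] [ -0.3 -95.4  44.9   0.    0.2  -0. ]
tcp r,phi,yaw 0.11531660780878189 -55.34529007937049 -29.365864936741303 0.06030208514475576 [-0.40428526  0.01191605  0.21379122]
side oil 0.53 [ 0.558 -0.473  0.023] 0.2792856768511845 -74.90529923402426
side oil 0.5 [ 0.426 -0.174  0.058] 0.06600420298690579 152.9354700429337
[-112.4  -52.3  128.2    6.6 -171.3   67. ] offset from 18.6 mod 60: -10.978384137233448
```

View pics/c3.png

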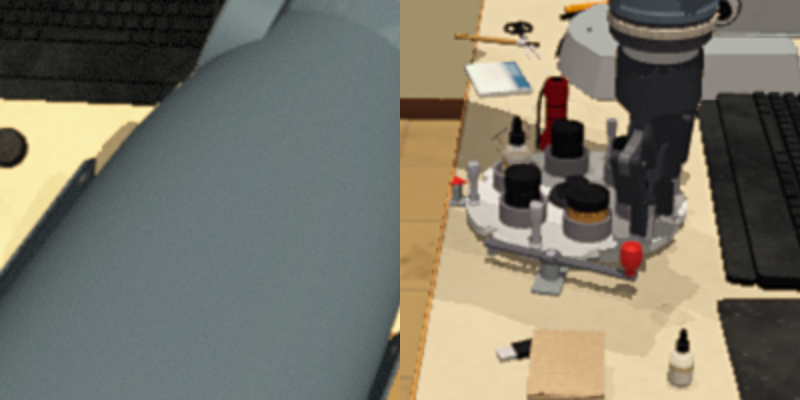

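The last joint ran into its end (q6 = 3.14), which skewed the path, and the table went about 11° too far. The right-hand view shows the knob still in at (631,257) and the bottle just past the pointer at (517,150). I'll straighten the tool, turn off the limit, and push the post back counter-clockwise with the other finger.

jog_arm(series=[{"x": 0,"y": 0,"z": 0,"ax": -0.34,"ay": 0,"az": -1,"gripper": 0.06},{"x": -0.04,"y": -0.02,"z": 0,"ax": 0,"ay": 0,"az": 0,"gripper": 0.06},{"x": 0.006,"y": -0.05,"z": 0,"ax": 0,"ay": 0,"az": 0,"gripper": 0.06},{"x": 0.006,"y": -0.05,"z": 0,"ax": 0,"ay": 0,"az": 0,"gripper": 0.06},{"x": 0.006,"y": -0.05,"z": 0,"ax": 0,"ay": 0,"az": 0,"gripper": 0.06},{"x": 0.006,"y": -0.05,"z": 0,"ax": 0,"ay": 0,"az": 0,"gripper": 0.06},{"x": 0.006,"y": -0.03,"z": 0,"ax": 0,"ay": 0,"az": 0,"gripper": 0.06},{"x": 0,"y": 0,"z": 0,"ax": 0,"ay": 0,"az": 0,"gripper": 0.06}])

```text
time: 12.55
position: [0.5639, -0.2638, 0.0601]
ee_rot: [-3.141, 0.001, -0.409]
contact_force: [-0.5, 0.0, -0.3]
opening: 0.472
finger_force: 0.0
```

```bash
python3 -c "
from h import *;status();s=env.sense();print(np.round(s['q'],3),s['position'],s['ee_rot'])"
```

```text
tcp r,phi,yaw 0.09904330037432833 -37.35050722737972 -23.439295671734552 0.06010394563352371 [-0.49994891  0.04962009 -0.28883742]
top oil 0.41 [ 0.558 -0.467  0.028] 0.2732611601423776 -74.49506109573477
top oil 0.31 [ 0.438 -0.428  0.004] 0.22960589728037697 -101.86919394513443
side oil 0.77 [ 0.558 -0.474  0.024] 0.2796093633355852 -74.99788529874907
side oil 0.51 [ 0.421 -0.187  0.059] 0.06672302614433123 165.37232085850036
[  73.8 -164.6  136.9  -44.5 -102.4] offset from 18.6 mod 60: -3.1449067403310593
[-4.390e-01  5.590e-01 -1.900e-02  9.940e-01  1.000e-03  3.112e+00] [ 0.56365965 -0.26434201  0.06013724] [-3.14099331e+00  9.99495912e-04 -4.09687056e-01]
```

jog_arm(series=[{"x": 0.004,"y": -0.02,"z": 0,"ax": 0,"ay": 0,"az": 0,"gripper": 0.06},{"x": 0.004,"y": -0.017,"z": 0,"ax": 0,"ay": 0,"az": 0,"gripper": 0.06},{"x": 0,"y": 0,"z": 0,"ax": 0,"ay": 0,"az": 0,"gripper": 0.06},{"x": 0,"y": 0.02,"z": 0,"ax": 0,"ay": 0,"az": 0,"gripper": 0.06},{"x": 0,"y": 0,"z": -0.3,"ax": 0,"ay": 0,"az": 0,"gripper": 0.06},{"x": 0,"y": 0,"z": -0.3,"ax": 0,"ay": 0,"az": 0,"gripper": 1},{"x": 0.25,"y": 0.25,"z": -0.1,"ax": 0,"ay": 0,"az": -1,"gripper": 1}])

```text
time: 13.72
position: [0.5865, -0.3108, 0.1693]
ee_rot: [-3.141, -0.003, -0.3]
contact_force: [2.0, -0.1, 0.6]
opening: 0.05
finger_force: 0.0
```

```bash
python3 -c "
from h import *;status();s=env.sense();print(np.round(s['q'],3),s['position'],s['ee_rot'])
d=vision.get_image('side')
for r in vision.place_of('lock_knob','side')[:3]: print(round(r['p'],2),np.round(w(d['T'],r['position']),3))"
```

```text
tcp r,phi,yaw 0.14739205543626344 -46.60894314101227 -17.194124940100792 0.16927382721541376 [ 2.04813625 -0.10542839  0.55675746]
side oil 0.82 [ 0.556 -0.473  0.023] 0.27814219741189233 -75.24415762110137
side oil 0.57 [ 0.42  -0.189  0.06 ] 0.06729218501284674 167.37769239490055
[ -42.   141.    18.6 -101.7   78.1 -161.7] offset from 18.6 mod 60: -0.3032575551208083
[-4.890e-01  5.840e-01  2.950e-01  1.285e+00  1.000e-03  2.958e+00] [ 0.58484728 -0.31123224  0.1644165 ] [-3.14055572e+00  2.25421019e-03 -3.05245280e-01]
0.95 [ 0.528 -0.358  0.046]
```

The table is true within 0.3° and the knob is still in. I'll turn the closed tool square to the knob's path for the lock push.

jog_arm(series=[{"x": 0,"y": 0,"z": 0,"ax": 0,"ay": 0,"az": -1,"gripper": 1},{"x": 0,"y": 0,"z": 0,"ax": 0,"ay": 0,"az": -1,"gripper": 1},{"x": 0,"y": 0,"z": 0,"ax": 0,"ay": 0,"az": -1,"gripper": 1},{"x": 0,"y": 0,"z": 0,"ax": 0,"ay": 0,"az": -1,"gripper": 1},{"x": 0,"y": 0,"z": 0,"ax": 0,"ay": 0,"az": -1,"gripper": 1},{"x": 0,"y": 0,"z": 0,"ax": 0,"ay": 0,"az": -1,"gripper": 1},{"x": 0,"y": 0,"z": 0,"ax": 0,"ay": 0,"az": -1,"gripper": 1},{"x": 0,"y": 0,"z": 0,"ax": 0,"ay": 0,"az": -1,"gripper": 1},{"x": 0,"y": 0,"z": 0,"ax": 0,"ay": 0,"az": -1,"gripper": 1},{"x": 0,"y": 0,"z": 0,"ax": 0,"ay": 0,"az": -1,"gripper": 1},{"x": 0,"y": 0,"z": 0,"ax": 0,"ay": 0,"az": -1,"gripper": 1},{"x": 0,"y": 0,"z": 0,"ax": 0,"ay": 0,"az": 0,"gripper": 1}])

```text
time: 15.62
position: [0.5852, -0.3112, 0.165]
ee_rot: [-3.14, -0.0, 0.847]
contact_force: [0.9, -0.2, 0.9]
opening: 0.0
finger_force: 0.0
```

Run:
```python
from h import *
s=env.sense(); p=s['position']; y=s['ee_rot'][2]; print(p,y)
u=np.array([.662,.754]); u/=np.hypot(*u)
t=np.array([.529,-.3575])+u*.0315-p[:2]
print(np.array([[np.cos(y),np.sin(y)],[np.sin(y),-np.cos(y)]])@t/.15,(p[2]-.06)/.15)
```

```text
[ 0.58522469 -0.31121567  0.16503405] 0.8470072550161463
[-0.26943136 -0.07721007] 0.7002269792116188
```

jog_arm(series=[{"x": -0.135,"y": -0.0386,"z": 0,"ax": 0,"ay": 0,"az": 0,"gripper": 1},{"x": -0.135,"y": -0.0386,"z": 0,"ax": 0,"ay": 0,"az": 0,"gripper": 1},{"x": 0,"y": 0,"z": 0,"ax": 0,"ay": 0,"az": 0,"gripper": 1},{"x": 0,"y": 0,"z": 0.3,"ax": 0,"ay": 0,"az": 0,"gripper": 1},{"x": 0,"y": 0,"z": 0.3,"ax": 0,"ay": 0,"az": 0,"gripper": 1},{"x": 0,"y": 0,"z": 0.1,"ax": 0,"ay": 0,"az": 0,"gripper": 1},{"x": -0.04,"y": 0,"z": 0,"ax": 0,"ay": 0,"az": 0,"gripper": 1},{"x": -0.04,"y": 0,"z": 0,"ax": 0,"ay": 0,"az": 0,"gripper": 1},{"x": -0.04,"y": 0,"z": 0,"ax": 0,"ay": 0,"az": 0,"gripper": 1},{"x": -0.04,"y": 0,"z": 0,"ax": 0,"ay": 0,"az": 0,"gripper": 1},{"x": -0.03,"y": 0,"z": 0,"ax": 0,"ay": 0,"az": 0,"gripper": 1},{"x": -0.005,"y": 0,"z": 0,"ax": 0,"ay": 0,"az": 0,"gripper": 1}])

```text
time: 17.12
position: [0.5306, -0.3568, 0.0607]
ee_rot: [-3.142, -0.0, 0.847]
contact_force: [3.1, 1.1, 1.8]
opening: 0.001
finger_force: 1.6
```

jog_arm(series=[{"x": -0.01,"y": 0,"z": 0,"ax": 0,"ay": 0,"az": 0,"gripper": 1},{"x": 0,"y": 0,"z": 0,"ax": 0,"ay": 0,"az": 0,"gripper": 1}])

```text
time: 17.38
position: [0.5294, -0.3575, 0.0601]
ee_rot: [-3.14, -0.0, 0.847]
contact_force: [1.1, 0.8, 0.9]
opening: -0.004
finger_force: 0.9
```

jog_arm(series=[{"x": -0.01,"y": 0,"z": 0,"ax": 0,"ay": 0,"az": 0,"gripper": 1},{"x": -0.01,"y": 0,"z": 0,"ax": 0,"ay": 0,"az": 0,"gripper": 1},{"x": 0,"y": 0,"z": 0,"ax": 0,"ay": 0,"az": 0,"gripper": 1}])

```text
time: 17.75
position: [0.5283, -0.3589, 0.0602]
ee_rot: [-3.141, -0.002, 0.848]
contact_force: [7.5, 8.9, 0.7]
opening: 0.001
finger_force: 5.5
```

jog_arm(series=[{"x": -0.008,"y": 0,"z": 0,"ax": 0,"ay": 0,"az": 0,"gripper": 1},{"x": 0,"y": 0,"z": 0,"ax": 0,"ay": 0,"az": 0,"gripper": 1}])

```text
time: 18.0
position: [0.5281, -0.3591, 0.0602]
ee_rot: [-3.141, -0.004, 0.849]
contact_force: [13.0, 12.8, 0.3]
opening: -0.001
finger_force: 8.7
```

jog_arm(series=[{"x": -0.01,"y": 0,"z": 0,"ax": 0,"ay": 0,"az": 0,"gripper": 1},{"x": 0,"y": 0,"z": 0,"ax": 0,"ay": 0,"az": 0,"gripper": 1}])

```text
time: 18.25
position: [0.5279, -0.3594, 0.0602]
ee_rot: [-3.141, -0.006, 0.85]
contact_force: [18.2, 18.4, -0.2]
opening: 0.002
finger_force: 12.8
```

jog_arm(series=[{"x": 0.08,"y": 0,"z": 0,"ax": 0,"ay": 0,"az": 0,"gripper": 1},{"x": 0,"y": 0,"z": -0.35,"ax": 0,"ay": 0,"az": 0,"gripper": 1},{"x": 0,"y": 0,"z": -0.35,"ax": 0,"ay": 0,"az": 0,"gripper": 1},{"x": -0.4,"y": 0,"z": -0.1,"ax": 0,"ay": 0,"az": 0,"gripper": 1},{"x": -0.4,"y": 0,"z": 0,"ax": 0,"ay": 0,"az": 0,"gripper": 1},{"x": -0.4,"y": 0,"z": 0,"ax": 0,"ay": 0,"az": 0,"gripper": 1},{"x": 0,"y": 0,"z": 0,"ax": 0,"ay": 0,"az": 0,"gripper": 1}])

```text
time: 19.12
position: [0.4112, -0.4905, 0.1797]
ee_rot: [-3.14, 0.001, 0.842]
contact_force: [0.2, 1.5, -0.1]
opening: 0.0
finger_force: 0.0
```

Run:
```python
from h import *
status()
for c in('side','top'):
    d=shot(c,c+'9')
    for r in vision.place_of('lock_knob',c)[:3]: print(round(r['p'],2),np.round(w(d['T'],r['position']),3))
    for q in('torch_mid','carton_mid','usb_mid'):
        for r in vision.place_of(q,c)[:1]: print(q,np.round(w(d['T'],r['position']),3))
a=cv2.imread('pics/top9.png');b=cv2.imread('pics/side9.png')
cv2.imwrite('pics/c9.png',np.hstack([cv2.resize(a[130:290,240:400],(400,400)),cv2.resize(b[130:330,230:430],(400,400))]))
```

```text
tcp r,phi,yaw 0.2961724412079921 -104.45947444279702 48.25491981654764 0.17973651214000222 [ 0.17095632  1.51005493 -0.14260822]
top oil 0.47 [ 0.557 -0.471  0.023] 0.2769207938416171 -75.07432626585653
top oil 0.44 [ 0.421 -0.189  0.061] 0.06589599228330116 167.13986239244508
side oil 0.87 [ 0.557 -0.473  0.024] 0.2792758520170416 -74.99701445614792
[ 140.3 -160.9   17.8   81.4   19.   -42.2   78.7  -99.7] offset from 18.6 mod 60: 0.4473033960795991
0.93 [ 0.516 -0.376  0.043]
0.18 [ 0.53  -0.152  0.044]
torch_mid [ 0.463 -0.051  0.044]
carton_mid [ 0.466 -0.486  0.019]
usb_mid [ 0.435 -0.429  0.002]
0.61 [ 0.511 -0.378  0.046]
torch_mid [ 0.465 -0.052  0.047]
carton_mid [ 0.468 -0.483  0.02 ]
usb_mid [ 0.439 -0.429  0.003]
```

View pics/c9.png

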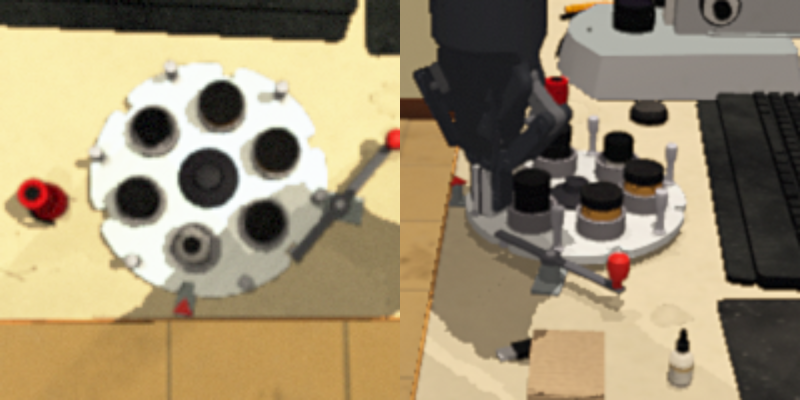

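The bottle stands at the pointer: left view, bottle (193,247), pointer tip (183,303). The knob is back at its locked place and stopped firmly under 26 N, and the torch, carton and USB stick have not moved. Handing in.

```bash
python3 -c "
from h import *;print(workorder.job_done())"
```

```text
the job is handed in; nothing more can be done
None
```

The job is handed in: the larger oil bottle stands at the red pointer and the lock lever is back out, firmly stopped at its locked place. The table overshot by about 11° when the arm's last joint reached the end of its range, and I pushed it back before locking.

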